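# Rest the counterweighted ribbon bar on the keepsake box by its heavy end

## Robot

A 6-joint arm with a two-finger parallel gripper is mounted at the origin on a cart in front of the work surface, level with it; the furniture and walls round the work are solid. World frame = base frame: x ahead of the robot, y to its left, z up, the work surface at z = 0. Lengths are in m, angles in rad, forces in N, time in s.
With the tool pointing down it reaches from about 0.325 to 0.875 m from the base axis. Payload 4.4 kg.
Tool frame: the origin (TCP) lies between the finger pads; the fingertips stand 17 mm ahead of it and the grasp point (between the pads) lies 2 mm behind it; x points along the fingers, z is the direction in which the jaws open and shut, and the axes are right-handed (so a half turn about x gives the same grasp; the last joint's range is limited). The gripper opens to 85 mm and grips with 20 to 120 N. Pads are 22 mm wide; open, the fingers measure 114 mm over their backs; the gripper's body (76 mm by 85 mm) begins 54 mm behind the grasp point. The pads swing forward as they close: fully open they stand 13 mm farther back than shut.
Start: joints at [-1.393, 0.207, 1.542, -0, 1.393, -0.15], TCP at [0.186, -0.544, 0.248] pointing down, gripper open.
Joint ranges: [-2.73, 2.73], [-0.86, 2.22], [0.23, 2.46], [-1.11, 4.25], [0.08, 2.63], [-2.82, 2.82]. Speed limits (rad/s): [2.79, 2.79, 3.14, 3.14, 3.14, 3.14].

## Interface

Orientations are given as a unit quaternion [w, x, y, z].
In Python, from workcell import * gives the robot as it stands.
- The arm moves only by the shell command python3 -m creep 'ROWS'. ROWS is JSON, a list of rows, each an object with "travel": the shift along the tool's x, y, z in cm, a list of three; "twist": the turn about the tool's x in degrees; "hand": the finger opening in cm, from 0 to 8.54. In form: [{"travel": [tx, ty, tz], "twist": twist, "hand": hand}, ...]. A call has exactly 8 rows; each row is the pose to reach, as a shift and turn from the pose commanded when the call began, along the tool's axes at that moment; what a row does not reach only later rows make up. A row lasts 1/12 s, in which the tool goes at most 41.7 mm and 7.16 degrees, less where a joint would pass 70% of its speed; a pose out of reach is approached as far as the arm can. A call with a gripper value outside its range is refused whole. The fingers move at their own pace and stop on an object; the grip force is fixed at half the most. Time passes only in rows, so rows that repeat a pose let the fingers close, or fill a call up. It gives the time, the measured TCP pose, the force and the opening at its end, in the units of the state.
- read_state(): the state, without advancing time (a new reading comes with each control period).
- read_camera(name): name is "scene" or "top" or "wrist"; returns the picture (400x640x3 uint8, red, green, blue); there is no depth.
- get_calibration(name): a dict with "intrinsics" (3x3 intrinsics, pixels), "R" (3x3) and "t" (3): a world point X has camera coordinates R X + t; the wrist camera has in their place "T_tool_cam" (4x4, takes a point from camera to tool coordinates, whose origin is the TCP and whose axes are the tool frame's). Camera axes: x right, y down, z forward; pixel columns grow to the right and rows downward; lengths in m; the calibration is good to about 2 mm. A picture is of the moment at which its call begins: read the wrist's pose just before it. get_calibration takes no time and is no camera call.
- sign_off(): hands the job in, once; it reports no verdict.
The state is a dict: "time_s": time; "q": joint angles; "dq": joint speeds; "joint_efforts": joint torques, N m; "tool_pos": TCP position; "orientation": TCP orientation; "contact_force": force on the tool from outside, world axes, zero at the start; "moment": the same for the moment, N m; "finger_gap": finger opening in m.
Only numpy, scipy, OpenCV 4.12 (cv2) and the standard library are available. Lean on these libraries where they do the work, as an engineer would, in place of code of your own. Each camera call takes 0.05 s, during which the arm holds its last target.

## Task

Lift the ribbon bar by its grip, clear of the table, and watch which end dips: that end is the heavy one. Then lay the bar level on the lid of the pine keepsake box with only the heavy end resting on the lid, and the grip and the light end sticking out free beyond the edge of the lid, so that the bar stays there by itself when you let go. Leave the small dark gift box where it is.

Things in the scene. Friction and masses are not known exactly. Their poses are not given: they have to be found in the camera images.
- grip_centre (a point): Centre of the ribbon bar's grip: an upright dark wooden block 22 x 22 mm, 44 mm high, over the bar's middle; grasp it along x or y. This point is 77 mm above the bar's underside when the bar lies flat; the block's foot is 29 mm above the bar's top. It hinges on the bar about the bar's x axis, 12 degrees either way, sprung weakly to upright. z up the grip, x and y as the bar's.
- bar_centre (a point): Centre of the ribbon bar: light wood, 290 mm long (its y axis), 28 wide (x), 26 high (z), brass caps alike at both ends; this point is 13 mm above its underside. 0.4 kg; a hidden slug puts the centre of gravity 50 to 62 mm from the middle, towards +y or -y, which varies. Hung by the grip, the bar tips about 12 degrees: y points below level if the +y end is heavy, above if the -y end is.
- lid_centre (a point): Centre of the flat top of the closed lid of the pine keepsake box, 73 mm above the table. The lid is 131 mm (its x axis) by 200 mm (its y axis), with a small brass hasp a few mm proud of its -x side; the box is fixed to the table, its long side pointing roughly away from the robot; z up.
- dark_box_centre (a point): Centre of a small dark gift box, 62 x 85 x 50 mm, loose on the table: a bystander.

How it is judged:
On the way:
1. the bar hangs clear of the table with its heavy end dipped (height (world z) of bar_centre above 0.045 m and angle between bar_centre's own z axis and vertical above 0.12 rad), for 0.2 s.
At the end, for the whole second after the job is handed in: The bar lies at rest on the lid, level within about 6 degrees and its centre at lid height plus 13 mm (within 9 mm), with its middle at least 8 mm outside the lid's edge, on any side: only the heavy end can carry it so (height (world z) of bar_centre between 0.077 and 0.095 m and angle between bar_centre's own z axis and vertical below 0.1 rad and horizontal distance between bar_centre and lid_centre below 0.25 m and (x of bar_centre in the frame of lid_centre above 0.074 m or x of bar_centre in the frame of lid_centre below -0.074 m or y of bar_centre in the frame of lid_centre above 0.108 m or y of bar_centre in the frame of lid_centre below -0.108 m) and linear speed of ribbon_bar below 0.02 m/s); the robot touches nothing.
It fails at once if the dark gift box is pushed more than 30 mm (distance of dark_box_centre from where it was at the start of the episode above 0.03 m).
It also fails if it takes over 40 s, if anything falls off the work surface, if the arm or the gripper's body presses on something with over 40 N, if the wrist force passes 120 N, or if a joint passes its speed limit or range.

## Working session

There is one attempt and no reset: what is moved stays moved. The work goes in short steps, Python scripts to look and compute and a shell command to move; the robot and the scene stay as the last step left them, time stands still between calls to the robot, and variables do not carry over. Pictures are saved under pics/ and viewed, and the job is handed in when it is done.

```bash
ls; mkdir -p pics
python3 - <<'E'
from workcell import *
import cv2
s=read_state();print(s)
for n in["scene","top"]:
    cv2.imwrite(f"pics/{n}0.png",cv2.cvtColor(read_camera(n),cv2.COLOR_RGB2BGR));print(get_calibration(n))
print(get_calibration("wrist"))
E
```

```text
pics
{'time_s': 0.0, 'q': array([-1.39250174e+00,  2.07453772e-01,  1.54297621e+00, -4.88115150e-05,
        1.39348912e+00, -1.50474547e-01]), 'dq': array([-1.46115926e-03, -1.26809072e-03,  1.54410463e-03, -2.94282631e-05,
        8.24285784e-04,  5.50058218e-04]), 'joint_efforts': array([-3.61649873e-04, -3.83031106e+01, -2.91598338e+01, -3.06161810e-04,
        1.04936058e-02,  7.10701428e-06]), 'tool_pos': array([ 0.18551396, -0.54348288,  0.24709598]), 'orientation': array([ 0.57448215,  0.41199554,  0.57568512, -0.41087295]), 'contact_force': array([-0.19142482,  0.91650617, -0.1932145 ]), 'moment': array([-0.03965713, -0.03203647,  0.02061263]), 'finger_gap': 0.08551571906192887}
{'intrinsics': array([[485.12396122,   0.        , 322.57494847],
       [  0.        , 485.12396122, 202.29677784],
       [  0.        ,   0.        ,   1.        ]]), 'R': array([[-0.89811474, -0.43973722, -0.00459318],
       [-0.24809595,  0.51527716, -0.82032789],
       [ 0.36309547, -0.73560901, -0.57187504]]), 't': array([0.5295135 , 0.18155093, 0.80227865])}
{'intrinsics': array([[494.47188
[... 164 characters left out ...]
-0.99994346, -0.00609707],
       [-0.9976568 , -0.00827821, -0.06791457],
       [ 0.06786025,  0.00667447, -0.99767251]]), 't': array([0.03428108, 0.56486376, 1.23805977])}
{'intrinsics': array([[288.39551167,   0.        , 318.26715189],
       [  0.        , 288.39551167, 204.35063228],
       [  0.        ,   0.        ,   1.        ]]), 'T_tool_cam': array([[-2.09979741e-04, -2.68003842e-01,  9.63417820e-01,
        -1.26660823e-01],
       [-3.37012199e-04, -9.63417768e-01, -2.68003901e-01,
         6.65121651e-02],
       [ 9.99999921e-01, -3.80958947e-04,  1.11977649e-04,
        -7.83218094e-04],
       [ 0.00000000e+00,  0.00000000e+00,  0.00000000e+00,
         1.00000000e+00]])}
```

View pics/top0.png

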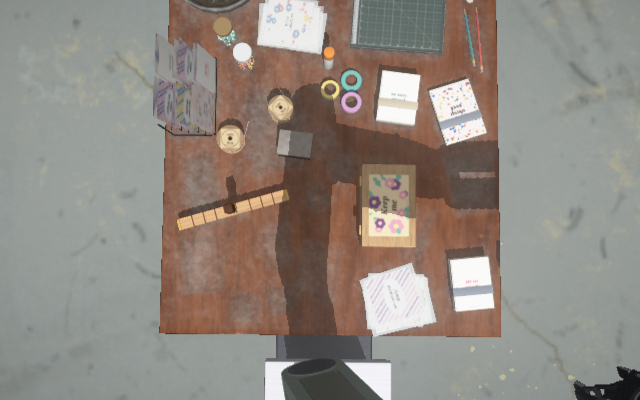

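View pics/scene0.png

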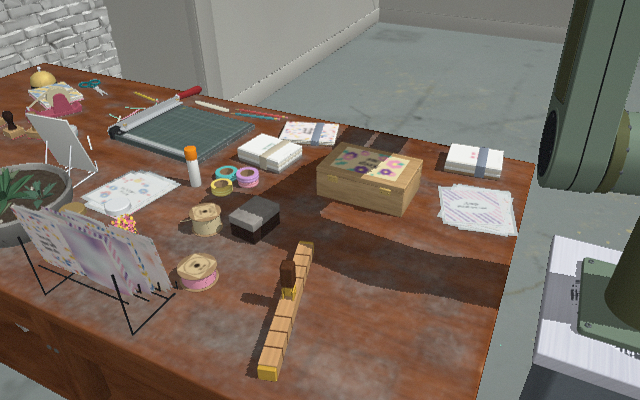

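Run:
```python
import cv2
a=cv2.imread("pics/top0.png")
cv2.imwrite("pics/top0c.png",cv2.resize(a[20:220,140:400],None,fx=3,fy=3,interpolation=cv2.INTER_CUBIC))
```

```text
(no output)
```

View crop.

View pics/top0c.png

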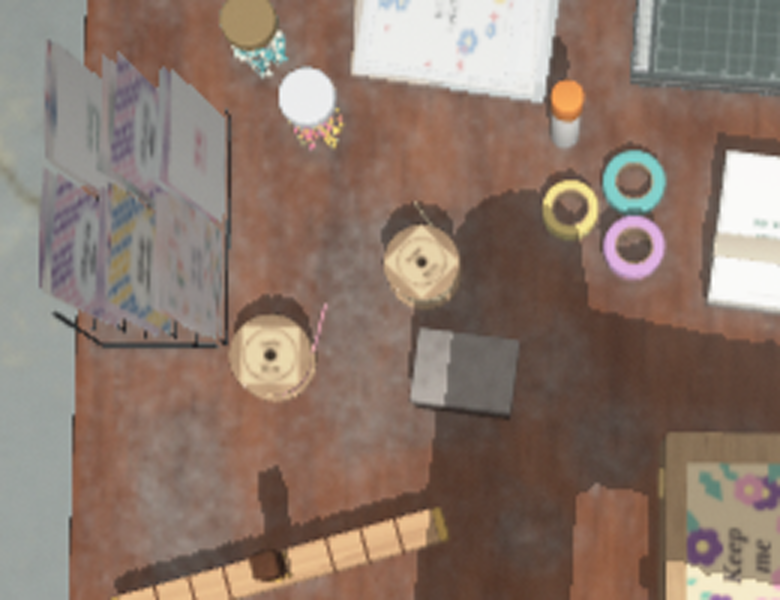

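Run:
```python
import cv2
a=cv2.imread("pics/top0.png")
cv2.imwrite("pics/top0b.png",cv2.resize(a[150:260,340:440],None,fx=5,fy=5,interpolation=cv2.INTER_CUBIC))
a=cv2.imread("pics/top0.png")
cv2.imwrite("pics/top0d.png",cv2.resize(a[170:240,170:300],None,fx=6,fy=6,interpolation=cv2.INTER_CUBIC))
a=cv2.imread("pics/scene0.png")
cv2.imwrite("pics/sc0d.png",cv2.resize(a[230:390,230:340],None,fx=3.5,fy=3.5,interpolation=cv2.INTER_CUBIC))
```

```text
(no output)
```

View pics/top0b.png

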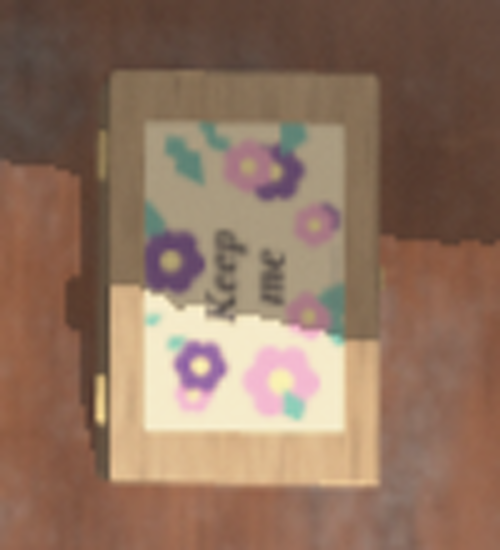

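View pics/top0d.png

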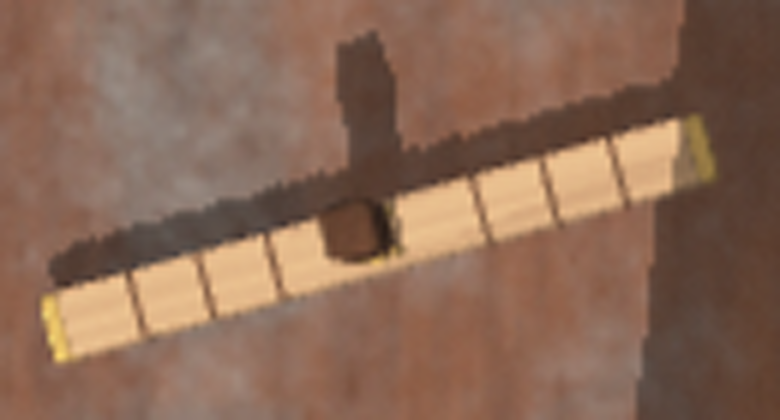

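View pics/sc0d.png

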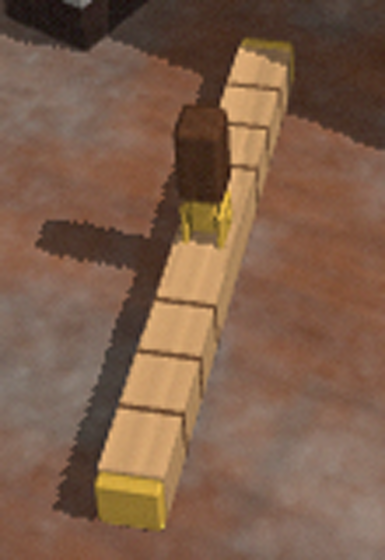

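```bash
cat > h.py <<'E'
import numpy as np, cv2
from workcell import *
from scipy.spatial.transform import Rotation as Rn
def ray(cam,p,z):
    c=get_calibration(cam);R=c["R"];t=c["t"];o=-R.T@t
    d=R.T@np.linalg.inv(c["intrinsics"])@np.array([p[0],p[1],1.])
    return o+d*(z-o[2])/d[2]
def proj(cam,X):
    c=get_calibration(cam);v=c["intrinsics"]@(c["R"]@np.array(X)+c["t"]);return v[:2]/v[2]
def shot(n,f,crop=None,k=1):
    a=cv2.cvtColor(read_camera(n),cv2.COLOR_RGB2BGR); cv2.imwrite(f"pics/{f}_full.png",a)
    if crop: x0,x1,y0,y1=crop;a=a[y0:y1,x0:x1]
    cv2.imwrite(f"pics/{f}.png",cv2.resize(a,None,fx=k,fy=k,interpolation=cv2.INTER_CUBIC))
def axes():
    s=read_state();w,x,y,z=s["orientation"];return s,Rn.from_quat([x,y,z,w]).as_matrix()
E
python3 - <<'E'
from h import *
np.set_printoptions(precision=4,suppress=True)
L=[ray("top",p,.073) for p in[(362,164.2),(415.6,165),(416,247.4),(362,246.4)]]
print("lid",np.mean(L,0),[np.linalg.norm(L[i]-L[i-1]) for i in range(4)]);print(np.array(L))
B=[ray("top",p,.026) for p in[(177,219.2),(180.8,230.3),(289.2,199.7),(285.8,189.2)]]
print("bar",np.mean(B,0),[np.linalg.norm(B[i]-B[i-1]) for i in range(4)]);print(np.array(B))
l=(B[0]+B[1]-B[2]-B[3]);print(np.degrees(np.arctan2(l[1],l[0])))
print("grip top",ray("top",(228.7,208),.099), ray("scene",(230+202/3.5,230+112/3.5),.099))
print("bar ends scene",ray("scene",(230+130/3.5,230+480/3.5),.026),ray("scene",(230+268/3.5,230+42/3.5),.026))
print("lid x edges",L[0]-L[3],"dark",ray("top",(294,144),.05))
s,R=axes();print(s["tool_pos"]);print(R,s["time_s"])
E
```

```text
lid [ 0.5435 -0.1443  0.073 ] [np.float64(0.20001314020881633), np.float64(0.13081536428211207), np.float64(0.20032111587402723), np.float64(0.13031119570740696)]
[[ 0.644  -0.0788  0.073 ]
 [ 0.6431 -0.2096  0.073 ]
 [ 0.4428 -0.2095  0.073 ]
 [ 0.444  -0.0792  0.073 ]]
bar [0.5324 0.2419 0.026 ] [np.float64(0.28494339654996653), np.float64(0.0297552961056374), np.float64(0.28393069117525777), np.float64(0.02804104715763703)]
[[0.5069 0.3837 0.026 ]
 [0.479  0.3733 0.026 ]
 [0.5586 0.1008 0.026 ]
 [0.5852 0.1097 0.026 ]]
106.11502404375003
grip top [0.533  0.2405 0.099 ] [0.5311 0.2425 0.099 ]
bar ends scene [0.4914 0.3788 0.026 ] [0.5698 0.1087 0.026 ]
lid x edges [0.2    0.0004 0.    ] dark [0.6967 0.0891 0.05  ]
[ 0.1855 -0.5435  0.2472]
[[-0.0004  0.9464  0.3229]
 [ 0.0021  0.3229 -0.9464]
 [-1.      0.0003 -0.0021]] 0.1
```

```bash
python3 -m creep '[{"travel":[0,2.7,-2.9],"twist":0,"hand":8.5},{"travel":[0,5.4,-5.9],"twist":0,"hand":8.5},{"travel":[0,8.1,-8.8],"twist":0,"hand":8.5},{"travel":[0,10.8,-11.8],"twist":0,"hand":8.5},{"travel":[0,13.5,-14.7],"twist":0,"hand":8.5},{"travel":[0,16.2,-17.6],"twist":0,"hand":8.5},{"travel":[0,18.9,-20.6],"twist":0,"hand":8.5},{"travel":[0,21.6,-23.5],"twist":0,"hand":8.5}]'
```

```text
time_s: 0.77
tool_pos: [0.3142, -0.2499, 0.2478]
orientation: [0.575, 0.412, 0.575, -0.412]
contact_force: [-0.1, 0.4, -0.4]
finger_gap: 0.0853
```

```bash
python3 -m creep '[{"travel":[0,2.7,-2.9],"twist":0.5,"hand":8.5},{"travel":[0,5.4,-5.9],"twist":1,"hand":8.5},{"travel":[0,8.1,-8.8],"twist":1.5,"hand":8.5},{"travel":[0,10.8,-11.8],"twist":2,"hand":8.5},{"travel":[0,13.5,-14.7],"twist":2.5,"hand":8.5},{"travel":[0,16.2,-17.6],"twist":2.7,"hand":8.5},{"travel":[0,18.9,-20.6],"twist":2.7,"hand":8.5},{"travel":[0,21.6,-23.5],"twist":2.7,"hand":8.5}]'
python3 - <<'E'
from h import *
s,R=axes();print(s["tool_pos"],R.T@(np.array([.532,.2415,.2])-s["tool_pos"])*100);print(R,s["q"])
E
```

```text
time_s: 1.43
tool_pos: [0.4427, 0.0423, 0.2481]
orientation: [0.565, 0.425, 0.565, -0.425]
contact_force: [0.5, -1.0, -0.0]
finger_gap: 0.0848
[0.44272805 0.04232919 0.24805003] [  4.80144461  14.11972504 -16.64489256]
[[-2.03557501e-04  9.60473664e-01  2.78370795e-01]
 [-8.74008252e-05  2.78370783e-01 -9.60473685e-01]
 [-9.99999975e-01 -2.19841461e-04  2.72817298e-05]] [-9.96588679e-02 -7.80190343e-02  1.84411958e+00 -1.09293610e-04
  1.37568596e+00  1.18906122e+00]
```

```bash
python3 -m creep '[{"travel":[0,2.7,-3.2],"twist":0,"hand":8.5},{"travel":[0,5.4,-6.4],"twist":0,"hand":8.5},{"travel":[0,8.1,-9.6],"twist":0,"hand":8.5},{"travel":[0,10.8,-12.7],"twist":0,"hand":8.5},{"travel":[2,13,-15.5],"twist":0,"hand":8.5},{"travel":[4,14.1,-16.6],"twist":0,"hand":8.5},{"travel":[4.8,14.1,-16.6],"twist":0,"hand":8.5},{"travel":[4.8,14.1,-16.6],"twist":0,"hand":8.5}]'
python3 - <<'E'
from h import *
s,R=axes();print(s["tool_pos"],R,s["q"])
shot("wrist","w1");shot("top","t1",(150,350,130,280),4)
def pw(X):
    c=get_calibration("wrist");T=c["T_tool_cam"];p=R.T@(np.array(X)-s["tool_pos"]);q=T[:3,:3].T@(p-T[:3,3]);v=c["intrinsics"]@q;return v[:2]/v[2]
print(pw([.532,.2415,.099]),pw([.532,.2415,.026]))
u=np.array([np.cos(np.radians(106.1)),np.sin(np.radians(106.1)),0])
for k in(-.145,.145):print(pw(np.array([.532,.2415,.026])+k*u))
E
```

```text
time_s: 2.1
tool_pos: [0.5296, 0.2386, 0.1964]
orientation: [0.564, 0.422, 0.567, -0.427]
contact_force: [0.2, -0.8, -0.1]
finger_gap: 0.0851
[0.52956631 0.23856115 0.19638862] [[-7.59591279e-03  9.60093797e-01  2.79575039e-01]
 [-2.70164606e-03  2.79562381e-01 -9.60123730e-01]
 [-9.99967501e-01 -8.04832892e-03  4.70302156e-04]] [ 2.74576755e-01  2.69969368e-01  1.57497382e+00 -5.60622186e-04
  1.30469348e+00  1.56217308e+00]
[316.40973567 204.6102777 ] [316.79493099 185.37553312]
[454.84147044 185.6289651 ]
[178.59199024 185.12181401]
```

View pics/w1.png

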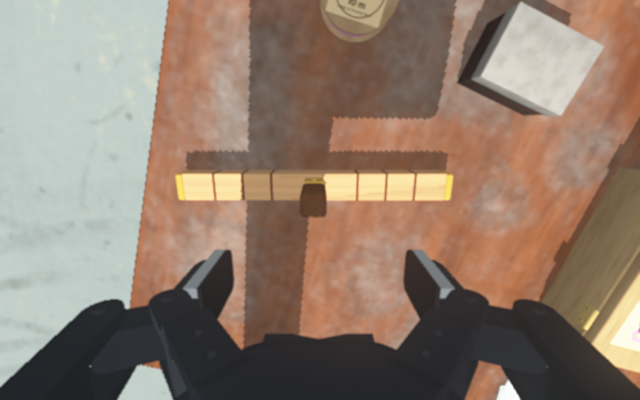

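```bash
python3 -m creep '[{"travel":[2,0,0],"twist":0,"hand":8.5},{"travel":[4,0,0],"twist":0,"hand":8.5},{"travel":[6,0,0],"twist":0,"hand":8.5},{"travel":[8,0,0],"twist":0,"hand":8.5},{"travel":[10,0,0],"twist":0,"hand":8.5},{"travel":[12,0,0],"twist":0,"hand":8.5},{"travel":[12.4,0,0],"twist":0,"hand":8.5},{"travel":[12.4,0,0],"twist":0,"hand":8.5}]'
python3 - <<'E'
from h import *
s,R=axes();print(s["tool_pos"],R.T@(np.array([.532,.2415,.075])-s["tool_pos"])*100)
shot("wrist","w2")
E
```

```text
time_s: 2.87
tool_pos: [0.5314, 0.2373, 0.0761]
orientation: [0.564, 0.425, 0.565, -0.426]
contact_force: [0.9, -0.5, 0.3]
finger_gap: 0.0851
[0.5313853  0.23734851 0.07606009] [ 0.10561066  0.17400832 -0.38201167]
```

View pics/w2.png

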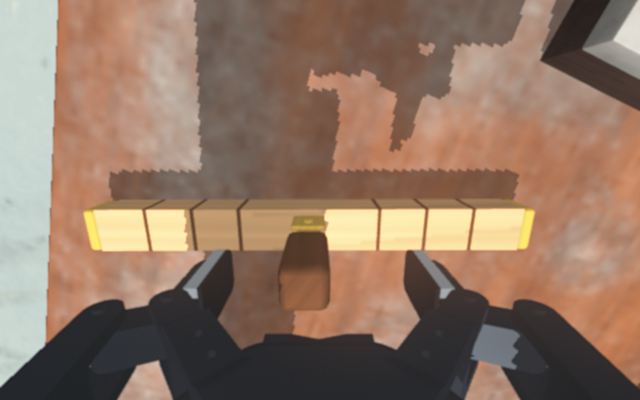

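```bash
python3 -m creep '[{"travel":[0.1,0.15,-0.4],"twist":0,"hand":8.5},{"travel":[0.1,0.15,-0.4],"twist":0,"hand":6},{"travel":[0.1,0.15,-0.4],"twist":0,"hand":4},{"travel":[0.1,0.15,-0.4],"twist":0,"hand":2.5},{"travel":[0.1,0.15,-0.4],"twist":0,"hand":1},{"travel":[0.1,0.15,-0.4],"twist":0,"hand":1},{"travel":[0.1,0.15,-0.4],"twist":0,"hand":1},{"travel":[0.1,0.15,-0.4],"twist":0,"hand":1}]'
python3 -m creep '[{"travel":[0,0,0],"twist":0,"hand":1},{"travel":[0,0,0],"twist":0,"hand":1},{"travel":[0,0,0],"twist":0,"hand":1},{"travel":[-1,0,0],"twist":0,"hand":1},{"travel":[-2,0,0],"twist":0,"hand":1},{"travel":[-3.5,0,0],"twist":0,"hand":1},{"travel":[-5,0,0],"twist":0,"hand":1},{"travel":[-6.5,0,0],"twist":0,"hand":1}]'
```

```text
time_s: 3.58
tool_pos: [0.5325, 0.2434, 0.0757]
orientation: [0.565, 0.425, 0.565, -0.425]
contact_force: [-0.3, 1.0, 2.4]
finger_gap: 0.0215
time_s: 4.25
tool_pos: [0.5316, 0.2425, 0.1404]
orientation: [0.565, 0.424, 0.566, -0.426]
contact_force: [0.3, 0.1, -3.7]
finger_gap: 0.0213
```

```bash
python3 -m creep '[{"travel":[-2,0,0],"twist":0,"hand":1},{"travel":[-4,0,0],"twist":0,"hand":1},{"travel":[-6,0,0],"twist":0,"hand":1},{"travel":[-7.5,0,0],"twist":0,"hand":1},{"travel":[-8,0,0],"twist":0,"hand":1},{"travel":[-8,0,0],"twist":0,"hand":1},{"travel":[-8,0,0],"twist":0,"hand":1},{"travel":[-8,0,0],"twist":0,"hand":1}]'
python3 - <<'E'
from h import *
s,R=axes();print(s["tool_pos"],s["contact_force"])
shot("wrist","w3");shot("scene","s3")
E
```

```text
time_s: 4.92
tool_pos: [0.5311, 0.2426, 0.2184]
orientation: [0.564, 0.424, 0.566, -0.426]
contact_force: [-0.2, -0.0, -4.6]
finger_gap: 0.0216
[0.53113624 0.2425953  0.21839033] [-2.43172647e-01 -6.78222127e-04 -4.62656563e+00]
```

View pics/w3.png

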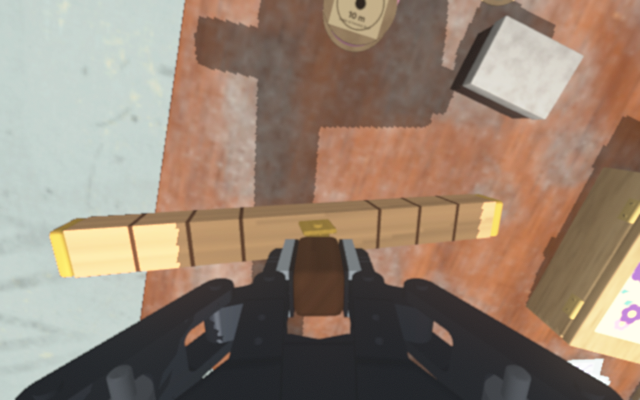

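View pics/s3.png

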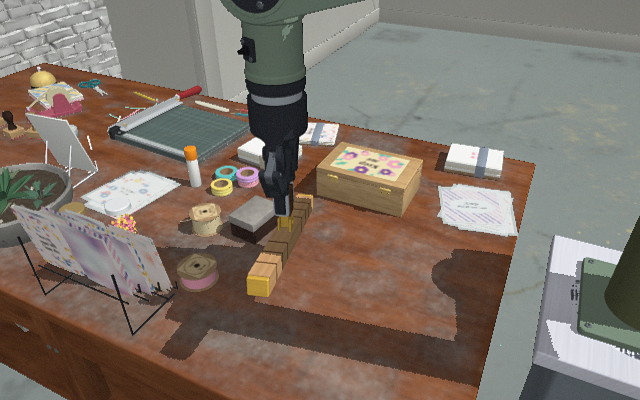

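```bash
python3 -m creep '[{"travel":[0,-0.3,1.2],"twist":1,"hand":1},{"travel":[0,-0.9,3.6],"twist":3,"hand":1},{"travel":[0,-1.7,6.8],"twist":5,"hand":1},{"travel":[0,-2.5,10],"twist":7,"hand":1},{"travel":[0,-3.3,13.2],"twist":9,"hand":1},{"travel":[0,-4.1,16.4],"twist":11,"hand":1},{"travel":[0,-4.8,19.6],"twist":13,"hand":1},{"travel":[0,-5.4,22],"twist":16.1,"hand":1}]'
python3 - <<'E'
from h import *
s,R=axes();print(s["tool_pos"],R,R.T@(np.array([.5435,-.06,.195])-s["tool_pos"])*100)
E
```

```text
time_s: 5.68
tool_pos: [0.5411, 0.0133, 0.2198]
orientation: [-0.499, -0.5, -0.499, 0.501]
contact_force: [0.5, -0.5, -2.9]
finger_gap: 0.021
[0.54110852 0.01329945 0.21979021] [[-8.89728394e-04  9.99993662e-01 -3.44746153e-03]
 [-1.60420323e-03 -3.44888575e-03 -9.99992766e-01]
 [-9.99998317e-01 -8.84191529e-04  1.60726163e-03]] [2.49056262 0.26661834 7.32508336]
```

```bash
python3 -m creep '[{"travel":[0,0.1,2],"twist":0,"hand":1},{"travel":[0,0.1,4],"twist":0,"hand":1},{"travel":[0,0.2,6],"twist":0,"hand":1},{"travel":[0,0.25,7],"twist":0,"hand":1},{"travel":[0,0.25,7.3],"twist":0,"hand":1},{"travel":[0.5,0.25,7.3],"twist":0,"hand":1},{"travel":[1,0.25,7.3],"twist":0,"hand":1},{"travel":[1,0.25,7.3],"twist":0,"hand":1}]'
python3 - <<'E'
from h import *
s,R=axes();print(s["tool_pos"],R.T@(np.array([.5435,-.06,.195])-s["tool_pos"])*100)
shot("wrist","w4");shot("top","t4",(270,450,130,270),4);shot("scene","s4",(220,460,80,280),3)
E
```

```text
time_s: 6.35
tool_pos: [0.543, -0.055, 0.2084]
orientation: [0.499, 0.499, 0.502, -0.5]
contact_force: [0.5, -0.8, -3.9]
finger_gap: 0.0216
[ 0.54295182 -0.0549653   0.20837147] [1.33617657 0.05862718 0.50561166]
```

View pics/w4.png

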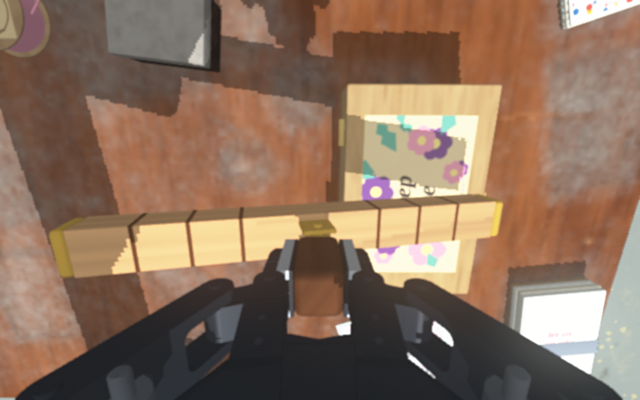

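View pics/s4.png

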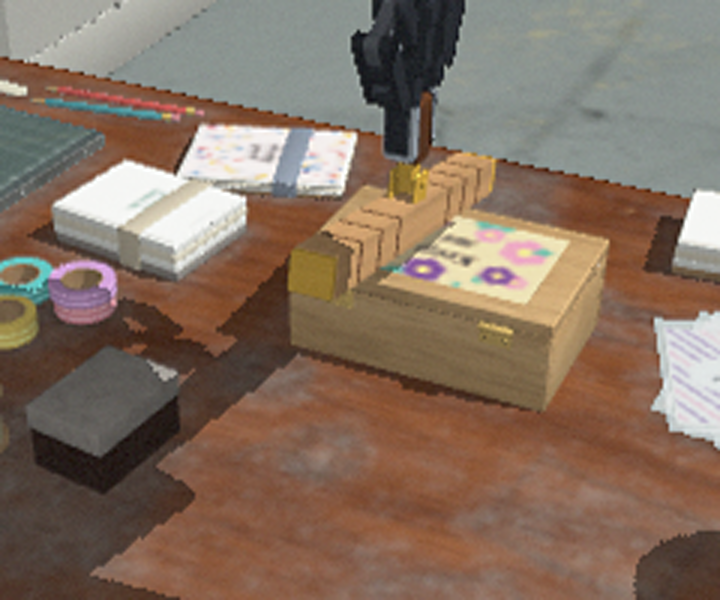

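View pics/t4.png

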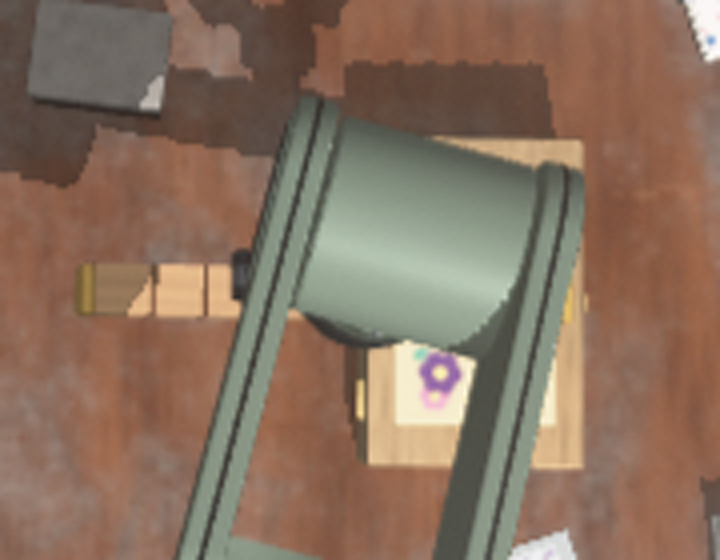

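Run:
```python
from h import *
s,R=axes();print(s["time_s"],s["tool_pos"],R.T@(np.array([.5435,-.057,.17])-s["tool_pos"])*100)
for z in(.176,.116):print(z,proj("scene",[.5435,.085,z]))
```

```text
6.5 [ 0.54396986 -0.05529597  0.20986245] [ 3.98621419 -0.04399636  0.17191895]
0.176 [324.43209853 171.05400914]
0.116 [324.51245663 199.70685608]
```

```bash
python3 -m creep '[{"travel":[0.7,0,0.15],"twist":0,"hand":1},{"travel":[1.5,0,0.15],"twist":0,"hand":1},{"travel":[2.1,0,0.15],"twist":0,"hand":1},{"travel":[2.6,0,0.15],"twist":0,"hand":1},{"travel":[3,0,0.15],"twist":0,"hand":1},{"travel":[3.4,0,0.15],"twist":0,"hand":1},{"travel":[3.8,0,0.15],"twist":0,"hand":1},{"travel":[4.2,0,0.15],"twist":0,"hand":1}]'
python3 -m creep '[{"travel":[0.3,0,0],"twist":0,"hand":1},{"travel":[0.6,0,0],"twist":0,"hand":1},{"travel":[0.9,0,0],"twist":0,"hand":1},{"travel":[1.2,0,0],"twist":0,"hand":1},{"travel":[1.4,0,0],"twist":0,"hand":1},{"travel":[1.5,0,0],"twist":0,"hand":1},{"travel":[1.5,0,0],"twist":0,"hand":1},{"travel":[1.5,0,0],"twist":0,"hand":1}]'
python3 - <<'E'
from h import *
s,R=axes();print(s["tool_pos"],s["contact_force"],s["moment"])
shot("wrist","w5");shot("scene","s5",(220,460,80,280),3)
E
```

```text
time_s: 7.17
tool_pos: [0.5446, -0.0578, 0.1684]
orientation: [0.5, 0.5, 0.5, -0.5]
contact_force: [-0.2, 1.2, -1.5]
finger_gap: 0.0219
time_s: 7.83
tool_pos: [0.5442, -0.0579, 0.1533]
orientation: [0.5, 0.5, 0.5, -0.5]
contact_force: [-0.4, 0.2, -2.4]
finger_gap: 0.0211
[ 0.54423643 -0.05792424  0.1533073 ] [-0.39864821  0.175385   -2.36363178] [ 0.06582601 -0.04439486 -0.04596297]
```

View pics/w5.png

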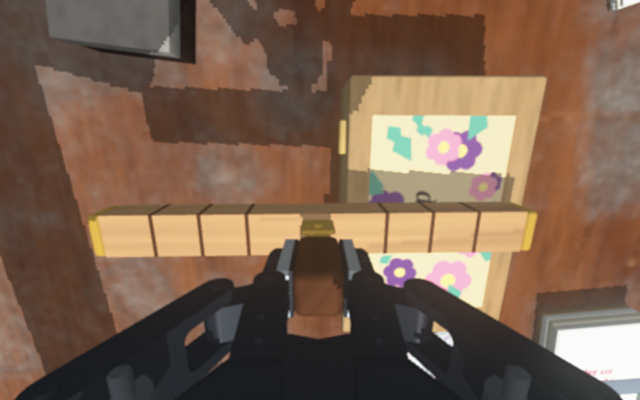

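View pics/s5.png

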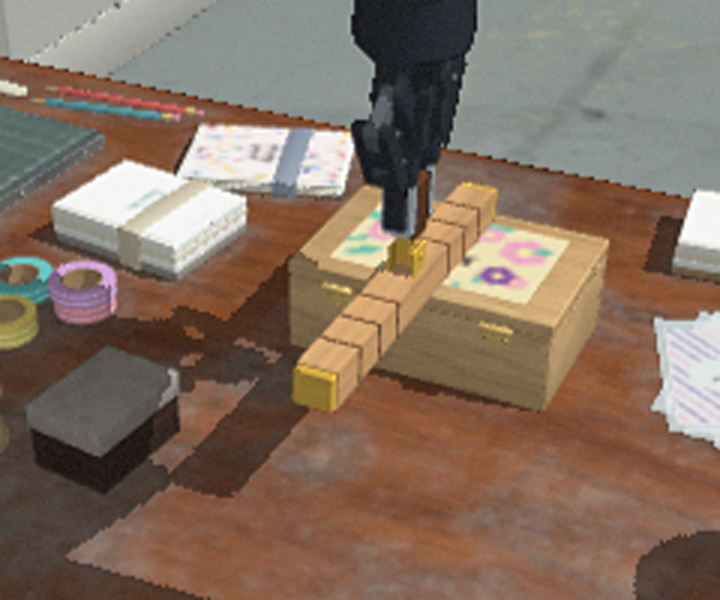

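```bash
python3 -m creep '[{"travel":[0.1,0,0],"twist":0,"hand":1},{"travel":[0.2,0,0],"twist":0,"hand":1},{"travel":[0.3,0,0],"twist":0,"hand":1},{"travel":[0.4,0,0],"twist":0,"hand":1},{"travel":[0.45,0,0],"twist":0,"hand":1},{"travel":[0.45,0,0],"twist":0,"hand":1},{"travel":[0.45,0,0],"twist":0,"hand":1},{"travel":[0.45,0,0],"twist":0,"hand":1}]'
python3 - <<'E'
from h import *
s,R=axes();print(s["tool_pos"],s["contact_force"],s["moment"])
E
```

```text
time_s: 8.6
tool_pos: [0.5443, -0.0578, 0.1489]
orientation: [0.5, 0.5, 0.5, -0.5]
contact_force: [-0.4, 1.4, -1.5]
finger_gap: 0.0214
[ 0.54428876 -0.05778572  0.14890475] [-0.37877712  1.40092042 -1.50578145] [0.18704292 0.06540474 0.02496782]
```

```bash
python3 -m creep '[{"travel":[0.05,0,0],"twist":0,"hand":1},{"travel":[0.05,0,0],"twist":0,"hand":2.3},{"travel":[0.05,0,0],"twist":0,"hand":2.6},{"travel":[0.05,0,0],"twist":0,"hand":3},{"travel":[0.05,0,0],"twist":0,"hand":3.5},{"travel":[0.05,0,0],"twist":0,"hand":4.5},{"travel":[0.05,0,0],"twist":0,"hand":5.5},{"travel":[0.05,0,0],"twist":0,"hand":6.5}]'
python3 - <<'E'
from h import *
s,R=axes();print(s["tool_pos"],s["contact_force"],s["moment"])
shot("wrist","w6");shot("scene","s6",(220,460,80,280),3)
E
```

```text
time_s: 9.27
tool_pos: [0.5442, -0.0579, 0.1483]
orientation: [0.5, 0.5, 0.5, -0.5]
contact_force: [-0.1, 1.1, 0.4]
finger_gap: 0.0645
[ 0.54424879 -0.05787921  0.14828402] [-0.13742377  1.07586858  0.44875678] [-0.01514375 -0.00237508 -0.00939702]
```

View pics/w6.png

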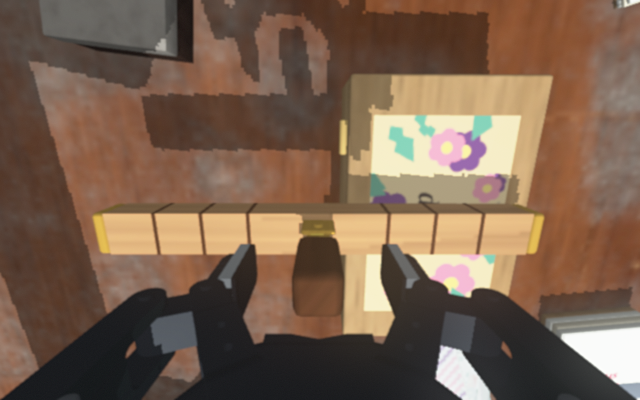

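View pics/s6.png

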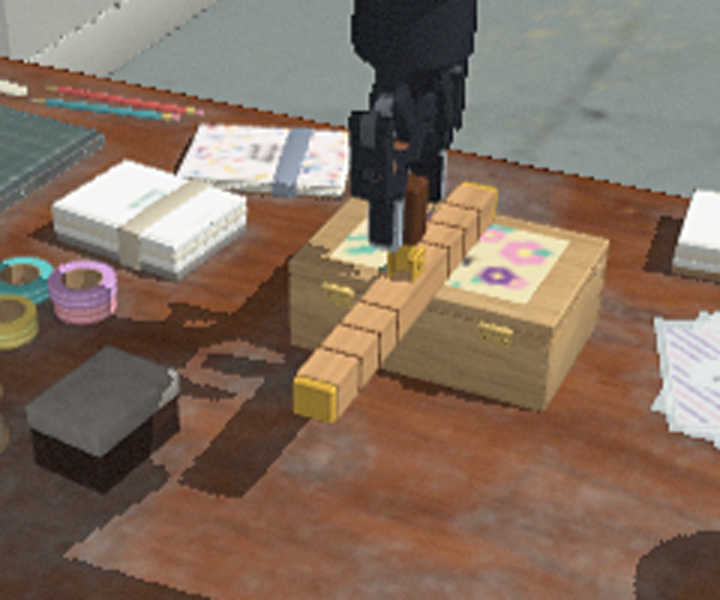

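Bar stays level with the fingers open. Opening fully and rising straight up.

```bash
python3 -m creep '[{"travel":[0,0,0],"twist":0,"hand":8.5},{"travel":[-0.5,0,0],"twist":0,"hand":8.5},{"travel":[-2,0,0],"twist":0,"hand":8.5},{"travel":[-4,0,0],"twist":0,"hand":8.5},{"travel":[-7,0,0],"twist":0,"hand":8.5},{"travel":[-10,0,0],"twist":0,"hand":8.5},{"travel":[-12,0,0],"twist":0,"hand":8.5},{"travel":[-12,0,0],"twist":0,"hand":8.5}]'
python3 - <<'E'
from h import *
s,R=axes();print(s["tool_pos"],s["contact_force"])
shot("wrist","w7");shot("scene","s7",(220,460,80,280),3)
def pw(X):
    c=get_calibration("wrist");T=c["T_tool_cam"];p=R.T@(np.array(X)-s["tool_pos"]);q=T[:3,:3].T@(p-T[:3,3]);v=c["intrinsics"]@q;return v[:2]/v[2]
for y in(-.203,.087):print("pred cap top",pw([.5435,y,.099]))
for y in(-.079,-.2096):print("lid edge",pw([.5435,y,.073]))
print(proj("scene",[.5435,.087,.086]))
E
```

```text
time_s: 10.03
tool_pos: [0.5474, -0.0586, 0.2749]
orientation: [0.504, 0.502, 0.497, -0.498]
contact_force: [0.7, -0.3, -0.1]
finger_gap: 0.0849
[ 0.54743659 -0.0586111   0.27490946] [ 0.73180709 -0.34169359 -0.05081959]
pred cap top [451.79123712 193.73179959]
pred cap top [182.71830591 193.80164526]
lid edge [335.46548716 188.82146383]
lid edge [447.39888186 188.79836853]
[324.07227422 213.78492753]
```

View pics/w7.png

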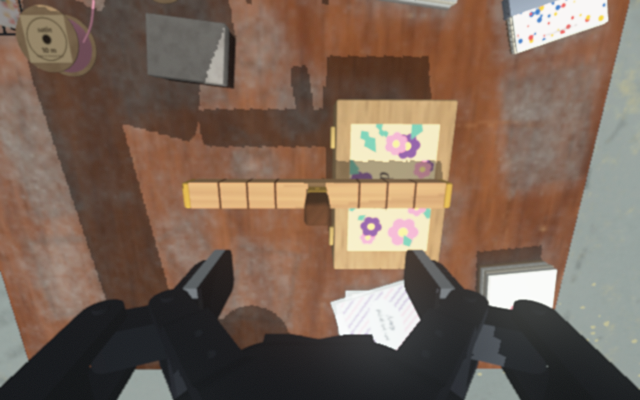

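View pics/s7.png

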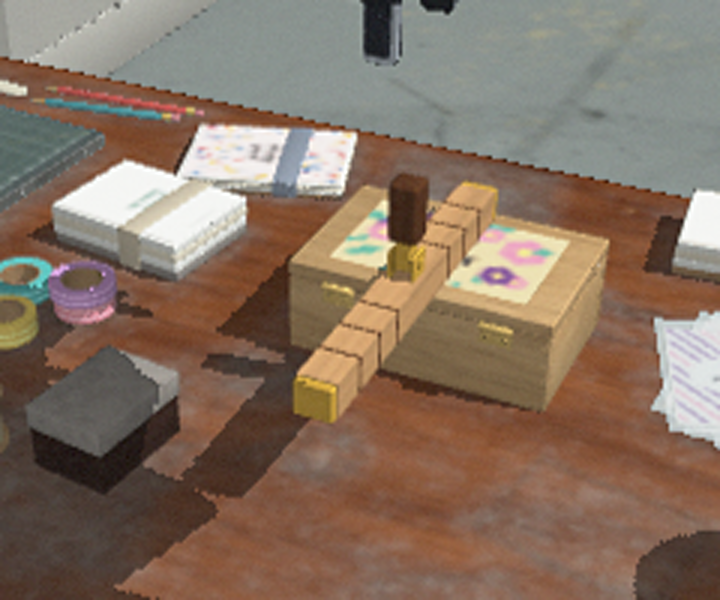

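```bash
python3 -m creep '[{"travel":[0,0,0],"twist":0,"hand":8.5},{"travel":[0,0,0],"twist":0,"hand":8.5},{"travel":[0,0,0],"twist":0,"hand":8.5},{"travel":[0,0,0],"twist":0,"hand":8.5},{"travel":[0,0,0],"twist":0,"hand":8.5},{"travel":[0,0,0],"twist":0,"hand":8.5},{"travel":[0,0,0],"twist":0,"hand":8.5},{"travel":[0,0,0],"twist":0,"hand":8.5}]'
python3 -c "
from workcell import *
print(sign_off())"
```

```text
time_s: 10.8
tool_pos: [0.5442, -0.0578, 0.2682]
orientation: [0.5, 0.5, 0.5, -0.5]
contact_force: [0.2, 0.5, -0.8]
finger_gap: 0.0851
the job is handed in; nothing more can be done
None
```

I lifted the ribbon bar by its grip and saw the end nearest the keepsake box dip, so that is the heavy end. The wrist and scene views agreed on this. I then laid that end on the lid, with the grip and light end sticking out past the lid's left edge, let go and rose clear. The job was handed in at about 10.8 s.

In the last pictures the bar lies level and by itself. Both end caps were within about 3 px of where they should be for a level bar at lid height. Its middle is about 20 mm outside the lid's edge, where at least 8 mm is needed.

The robot was touching nothing, with the gripper about 12 cm above the bar. I never approached the dark gift box and it looked undisturbed in the pictures, though I did not measure its position again.

One reading did not quite agree. Just before I let go, the wrist force still showed about 1.5 N of the bar's weight, so I lowered another 0.5 mm before opening. The bar did not visibly move when I let go.

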